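# Uncover an index pin and hold it withdrawn

## Robot

A 6-joint arm with a two-finger parallel gripper is mounted at the origin on a cart in front of the work surface, level with it; the furniture and walls round the work are solid. World frame = base frame: x ahead of the robot, y to its left, z up, the work surface at z = 0. Lengths are in mm, angles in degrees, forces in N, time in s.
With the tool pointing down it reaches from about 300 to 850 mm from the base axis. Payload 4.2 kg.
Tool frame: the origin (TCP) lies at the very end of the fingers, on their centre line; the grasp point (between the pads) lies 19 mm behind it (env.tcp_to_grasp is the distance from the TCP to the grasp point, in mm); z points along the fingers, y is the line along which they close (so a half turn about z gives the same grasp; the last joint's range is limited). The gripper opens to 91 mm and grips with 3 to 60 N. Pads are 32 mm wide; open, the fingers measure 118 mm over their backs; the gripper's body (76 mm by 178 mm) begins 60 mm behind the grasp point.
Start: joints at [-66.062, 18.312, 89.639, -0, 72.044, -1.146], TCP at [243.775, -520.785, 213.976] pointing down, gripper open.
Joint ranges: [-177.97, 177.97], [-48.28, 115.42], [12.27, 149.76], [-77.06, 257.06], [2.81, 150.46], [-146.56, 146.56]. Speed limits (degrees/s): [147.25, 147.25, 180, 180, 180, 180].

## Interface

Orientations are given as [roll, pitch, yaw] about the fixed x, y, z axes, in that order (R = Rz(yaw) Ry(pitch) Rx(roll)).
In Python, from workcell import env gives the robot as it stands.
- The arm moves only by the tool move_arm, never from a script. Its argument "plan" is a list of rows, each a list of 3 entries, a list of its own where there are three numbers: the shift along the world's x, y, z in cm, then the turn about the world's z in degrees, then the closure, from 0 (fully open) to 1 (shut). In form: [[[x, y, z], turn, claw], ...]. A call has 1 to 5 rows; each row shifts and turns the commanded pose from where the row before left it; what a row does not reach is not made up. A row lasts 1/10 s, in which the tool goes at most 50 mm and 8.59 degrees, less where a joint would pass 70% of its speed; a pose out of reach is approached as far as the arm can. A call is refused whole if a number of a shift passes 5 or a number of a turn 8.59, either way. A call with a gripper value outside its range is refused whole. The fingers move at their own pace and stop on an object; "squeeze" is the grip in N (left out, the last holds). Time passes only in rows, so rows that do not move let the fingers close. It gives the time, the measured TCP pose, the force, the opening and the grip force at its end, in the units of the state.
- env.state(): the state, without advancing time (a new reading comes with each control period).
- env.grab_frame(name): name is "side" or "top" or "wrist"; returns a dict with "frame" (480x640x3 uint8, red, green, blue), "z_map" (480x640 float32, mm along the optical axis (not along the pixel's ray), 0 where there is no reading), "fovy" (degrees; the focal length in pixels is half the picture's height over the tangent of half this angle, whatever the lens; pixels are square), "cx", "cy" (the principal point, pixels), "D" ([k1, k2, p1, p2, k3] as OpenCV has them; the pictures are not rectified), "position" and "orientation" of the camera in the world. Camera axes: x right, y down, z forward; pixel columns grow to the right and rows downward; lengths in mm; the calibration is good to about 2 mm. A picture is of the moment at which its call begins.
- env.job_done(): hands the job in; it is judged then, once.
Trained networks look in a picture, given as the dict that the camera call returned (one of the last four; its "shot" number tells which), for a name from the list of things; names that differ only in an ending like _2 or _b are one class to them, and where a whole thing is asked for, a point or a joint stands for the part that bears it (a point fixed in the world has none). Each returns a list of dicts, best first, with "score" (0 to 1); they miss things now and then, are a little off and sometimes report something else, mostly with a low value. They report only what shows in the picture. A call takes as long as a camera call. They do not tell look-alikes from the thing itself.
- env.search_frame(picture, label): "point" ([column, row] in pixels, amid what is visible of it).
- env.landmark_of(picture, label): "point" ([column, row] in pixels: a listed point, or the origin of a listed thing).
The state is a dict: "time_s": time; "qpos": joint angles; "qvel": joint speeds; "effort": joint torques, N m; "ee_pos": TCP position; "ee_rot": TCP orientation; "force": force on the tool from outside, world axes, zero at the start; "torque": the same for the moment, N m; "gripper_width": finger opening in mm; "gripper_force": force on a finger pad.
Only numpy, scipy, OpenCV 4.12 (cv2) and the standard library are available. Lean on these libraries where they do the work, as an engineer would, in place of code of your own. Each camera call takes 0.05 s, during which the arm holds its last target. There are 200 camera calls.

## Task

The indexing fixture has to be freed so that its round table can be turned. Lift the loose sheet-metal cover up and off the index plunger by its handle, stand it upright on the bare worktop clear of the fixture, then grip the plunger's knob and pull it fully back against its spring, so that its pin is right out of the seat hole in the table's rim. Finish while still holding the knob fully back; do not disturb the small things standing around.

Things in the scene. Friction and masses are not known exactly. Their poses are not given: they have to be found in the camera images.
- index_fixture: Indexing fixture, fixed to the bench. Origin: centre of the underside of its base plate, 250 (x) x 130 (y) x 12 mm. z up; -x is the plunger's end, nearer the robot. Round table 120 mm across at x = 55, top z = 85 mm, white block on it to 110 mm. Grey pillar x -58 to -30, 38 mm wide, top z = 90 mm, carries the level plunger. Lip 6 mm high on the base at x = -118 mm, before the cover.
- index_plunger (a joint): Plunger travel, m: 0 = pin seated 14 mm deep in the hole in the table's rim, 0.020 = fully back at its stop. Grows as the knob is pulled level along the fixture's -x, away from the table. The spring draws it back with 4 N at 0 rising to 9 N at 0.020, and reseats it when let go.
- plunger_knob (a point): Middle of the plunger's round black knob (moves with it): cylinder 26 mm diameter, 24 mm long, axis along the fixture's x. Seated, it lies at x = -86, y = 0, z = 68 mm in the fixture's frame. With the cover off it can be pinched from above across the fixture's y: base plate 43 mm below it, pillar's 18 mm round nose 6 mm behind it.
- plunger_cover: Loose grey sheet-metal cover, about 0.25 kg, over pillar and knob. Origin: centre of its open underside, z up. 88 (x) x 55 (y) mm, top z = 90 mm, walls 3 mm; open below and on +x (table side). Starts at about x = -66, y = 0, z = 12 mm in the fixture's frame, same axes, 5 mm clear of the pillar each side; underside must rise above z = 90 mm over the worktop to clear the pillar.
- cover_handle (a point): Middle of the cover's black handle bar, on the cover's z axis 113.5 mm above its underside. The bar runs along the cover's x: 54 mm long, 14 mm wide (y), 13 mm high, on two posts at x = +-21 mm; 17 mm of space between it and the cover's top. Bare worktop to set the cover on lies always free at world x 0.40 to 0.55, y -0.36 to -0.22 m, right of the fixture.
- grease_pot: Bystander, not to be disturbed: small pot with a green screw lid, 48 mm diameter, 49 mm high; origin at the centre of its underside.
- acetal_block_b: Bystander, not to be disturbed: small white plastic block 22 x 30 x 13 mm; origin at the centre of its underside.
- rubber_bung: Bystander, not to be disturbed: red rubber bung, 32 mm diameter, 28 mm high; origin at the centre of its underside.
Not all that is in view belongs to the job. Several things have the shape of the plunger_cover; the one meant has the colours described above.

How it is judged:
By the outcome, as a careful person would: the job done as asked, in the order asked, and still so for the second after the job is handed in, while the arm keeps its last pose, push and grip.
It also fails if it takes over 58 s, if anything falls off the work surface, if the arm or the gripper's body presses on something with over 40 N, if the wrist force passes 120 N, or if a joint passes its speed limit or range.

## Working session

There is one attempt and no reset: what is moved stays moved. The work goes in short steps, Python scripts to look and compute and a tool call to move; the robot and the scene stay as the last step left them, time stands still between calls to the robot, and variables do not carry over. Pictures are saved under pics/ and viewed, at most 10 in all, crops included, and the job is handed in when it is done.

Besides the shell and the picture viewer there is one more tool, called after "Emit:" by a JSON object that holds its "method" and its "body", one argument or row to a line. move_arm: Moves the arm, as the interface text tells. Its arguments: {"type":"object","properties":{"plan":{"type":"array","items":{"type":"array"}},"squeeze":{"type":"number"}},"required":["plan"]}

```bash
mkdir -p pics
cat > h.py <<'E'
import numpy as np, cv2
from scipy.spatial.transform import Rotation as R
from workcell import env
def cam(p):
    f=240/np.tan(np.radians(p["fovy"])/2)
    K=np.array([[f,0,p["cx"]],[0,f,p["cy"]],[0,0,1.]])
    o=np.array(p["orientation"],float)
    M=o if o.shape==(3,3) else R.from_euler('xyz',o,degrees=True).as_matrix()
    return K,np.array(p["D"],float),M,np.array(p["position"],float)
def px2w(p,uv,z=None,r=2):
    K,D,M,t=cam(p); uv=np.array(uv,float)
    n=cv2.undistortPoints(uv.reshape(1,1,2),K,D).ravel()
    d=M@np.array([n[0],n[1],1])
    if z is None:
        u,v=np.round(uv).astype(int); w=p["z_map"][max(v-r,0):v+r+1,max(u-r,0):u+r+1]; w=w[w>0]
        s=np.median(w) if w.size else np.nan
    else: s=(z-t[2])/d[2]
    return t+s*d
def cloud(p):
    K,D,M,t=cam(p); v,u=np.mgrid[:480,:640]
    n=cv2.undistortPoints(np.stack([u,v],-1).reshape(-1,1,2).astype(float),K,D).reshape(480,640,2)
    z=p["z_map"][...,None]
    c=np.concatenate([n*z,z],-1)@M.T+t; c[p["z_map"]==0]=np.nan
    return c
def w2px(p,w):
    K,D,M,t=cam(p); return cv2.projectPoints((np.array(w)-t)@M,np.zeros(3),np.zeros(3),K,D)[0].ravel()
def save(p,n): cv2.imwrite(f"pics/{n}.png",p["frame"][...,::-1])
E
python3 - <<'E'
from h import *
np.set_printoptions(precision=1,suppress=True)
print(env.state())
for c in("top","side"):
    p=env.grab_frame(c); save(p,c+"0"); print(c,p["position"],p["orientation"],p["fovy"])
    for l in("index_fixture","plunger_knob","plunger_cover","cover_handle","grease_pot","acetal_block_b","rubber_bung"):
        for q in env.landmark_of(p,l)[:4]: print(l,np.array(q["point"]),round(q["score"],2),px2w(p,q["point"]))
E
```

```text
{'time_s': 0.0, 'qpos': array([-66.1,  18.4,  89.7,  -0. ,  72. ,  -1.1]), 'qvel': array([ 0.1, -0.1, -0.1,  0.1,  0.1, -0. ]), 'effort': array([  0. , -41.2, -23.2,   0.1,   0. ,  -0. ]), 'ee_pos': array([ 243.6, -520.3,  213.1]), 'ee_rot': array([-179.9,   -0. ,   25.1]), 'force': array([ 0.3, -0.1,  1.3]), 'torque': array([ 0., -0., -0.]), 'gripper_force': 0.0, 'gripper_width': 91.36387375633325}
top [ 451.8   45.3 1380.2] [-175.3    0.2  -91.1] 50.760840010618494
index_fixture [340.2 252.5] 0.71 [534.9 -11.7  81.3]
plunger_cover [281.9 198.6] 0.91 [677.  135.9  86.6]
plunger_cover [274.5 315.4] 0.9 [378.3 158.5  89. ]
plunger_cover [344.  277.3] 0.86 [470.3 -17.5 129.2]
plunger_cover [277.7 255.4] 0.62 [528.4 146.3 117.2]
cover_handle [272.  317.5] 0.86 [374.8 162.4 116. ]
cover_handle [344.2 274.1] 0.85 [478.2 -18.2 129.2]
cover_handle [271.3 248. ] 0.73 [544.5 158.7 153. ]
cover_handle [425.2 207.4] 0.7 [ 655.6 -245.5   26.5]
grease_pot [232.6 228.8] 0.87 [605.4 270.2  47.9]
acetal_block_b [226.3 266.6] 0.5 [507.5 295.2   4.2]
rubber_bung [425.5 208.1] 0.62 [ 653.8 -246.4   25.9]
side [233.9 839.4 731.1] [-126.7   -1.3 -158.6] 50.72762834838568
plunger_cover [371.5 338.9] 0.93 [369.6 198.   31.6]
plunger_cover [356.7 267.7] 0.84 [459.7  12.9  33.7]
plunger_cover [298.7 313.2] 0.69 [534.9 156.7  -2.1]
plunger_cover [232.3 290.3] 0.62 [667.2 188.5  40.7]
cover_handle [358.5 224.6] 0.86 [470.5 -12.6 128.3]
cover_handle [381.7 298.1] 0.78 [365.7 170.6 112.3]
cover_handle [296.5 255.8] 0.72 [532.6 170.  157.3]
cover_handle [229.8 249.4] 0.63 [685.2 154.1 115.3]
grease_pot [236.5 340.4] 0.82 [598.6 296.4  30.5]
acetal_block_b [280.1 363.7] 0.47 [509.2 300.   10.4]
rubber_bung [316.  203.8] 0.45 [ 657.  -241.1    1.3]
```

View pics/top0.png

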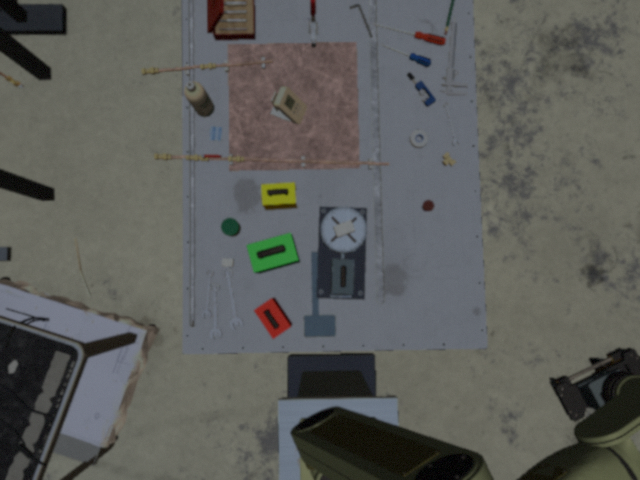

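Run:
```python
from h import *
np.set_printoptions(precision=1,suppress=True)
for c in("top","side"):
    p=env.grab_frame(c)
    C=cloud(p)
    # bar points of the cover on the fixture
    m=(abs(C[...,0]-475)<60)&(abs(C[...,1]+15)<45)&(C[...,2]>118)&(C[...,2]<140)
    q=C[m][:,:2].astype(np.float32); r=cv2.minAreaRect(q); print(c,len(q),r,np.median(C[m][:,2]),cv2.boxPoints(r))
    m=(abs(C[...,0]-475)<70)&(abs(C[...,1]+15)<60)&(C[...,2]>94)&(C[...,2]<110)
    q=C[m][:,:2].astype(np.float32); r=cv2.minAreaRect(q); print('roof',len(q),r,np.median(C[m][:,2]))
    if c=="side":
        i=p["frame"][180:400,180:480,::-1]; cv2.imwrite("pics/side_crop.png",cv2.resize(i,None,fx=2.6,fy=2.6,interpolation=cv2.INTER_CUBIC))
```

```text
top 125 ((472.4713134765625, -14.043973922729492), (12.755159378051758, 51.86419677734375), 88.21371459960938) 128.72917608578337 [[446.4 -19.6]
 [498.2 -21.2]
 [498.6  -8.5]
 [446.8  -6.9]]
roof 625 ((473.0468444824219, -14.766996383666992), (55.13484191894531, 87.78597259521484), 86.58854675292969) 99.9106177732765
side 174 ((471.0619812011719, -14.664468765258789), (19.158580780029297, 52.76579666137695), 86.17683410644531) 127.78897144471847 [[444.1 -22.5]
 [496.7 -26. ]
 [498.   -6.9]
 [445.4  -3.3]]
roof 631 ((471.90740966796875, -14.617053985595703), (59.5831298828125, 88.61077117919922), 88.12561798095703) 100.06435111848702
```

View pics/side_crop.png

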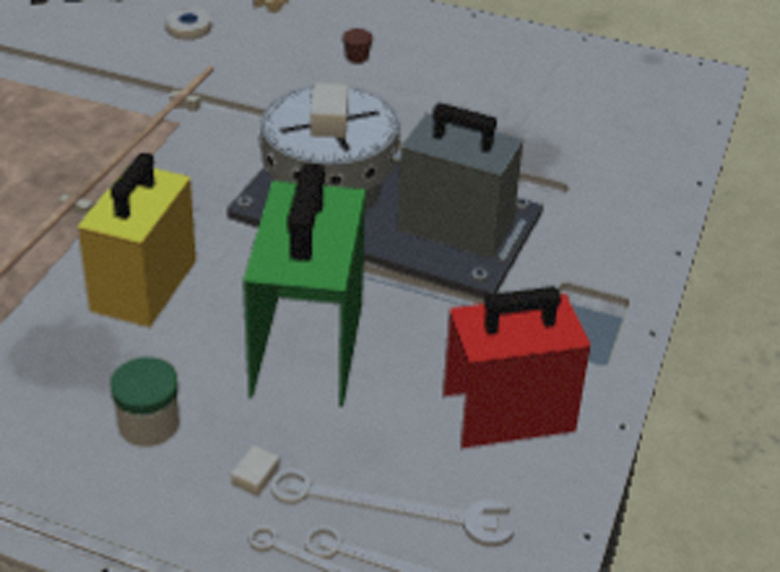

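Candidates in the top view: yellow (282,199), green (278,255), red (274,315) and grey (344,277). The grey one with the black handle, sitting over the fixture's pillar, fits the description, and the enlarged crop confirms it (crop pixel ~(460,180)). The roof is at z≈100 and the bar top at ≈129, which agrees with the given sizes.

Emit:
{"method": "move_arm", "body": {
  "plan": [
    [[1.8,4,0],-5.5,0],
    [[1.8,4,0],-5.5,0],
    [[1.8,4,0],-5.5,0],
    [[1.8,4,0],-5.5,0],
    [[1.8,4,0],-5.5,0]
  ],
  "squeeze": 30
}}

```text
time_s: 1.4
ee_pos: [334.2, -319.2, 214.1]
ee_rot: [180.0, -0.0, -2.7]
force: [0.3, -0.7, 1.4]
gripper_width: 90.9
gripper_force: 0.0
```

Emit:
{"method": "move_arm", "body": {
  "plan": [
    [[1.8,4,0],0,0],
    [[1.8,4,0],0,0],
    [[1.8,4,0],0,0],
    [[1.8,4,0],0,0],
    [[1.8,4,0],0,0]
  ]
}}

```text
time_s: 1.9
ee_pos: [424.3, -119.1, 214.3]
ee_rot: [180.0, -0.1, -2.4]
force: [0.7, -0.2, 0.4]
gripper_width: 91.5
gripper_force: 0.0
```

Emit:
{"method": "move_arm", "body": {
  "plan": [
    [[1.5,4,0],0,0],
    [[1.5,4,0],0,0],
    [[0,2,0],0,0],
    [[0,0,0],0,0],
    [[0,0,0],0,0]
  ]
}}

```text
time_s: 2.4
ee_pos: [453.7, -20.9, 214.0]
ee_rot: [180.0, 0.0, -2.3]
force: [0.1, -0.5, 0.6]
gripper_width: 91.4
gripper_force: 0.0
```

Run:
```python
from h import *
np.set_printoptions(precision=1,suppress=True)
s=env.state(); print(s["time_s"],s["ee_pos"],s["ee_rot"],s["qpos"],s["force"])
p=env.grab_frame("wrist"); save(p,"w1"); print(p["position"],p["orientation"])
for l in("cover_handle","plunger_cover","index_fixture"):
    for q in env.landmark_of(p,l)[:3]: print(l,np.array(q["point"]),round(q["score"],2),px2w(p,q["point"]))
C=cloud(p)
for lo,hi,n in((120,140,'bar'),(95,108,'roof'),(8,16,'base')):
    m=(abs(C[...,0]-500)<170)&(abs(C[...,1]+15)<(45 if hi>90 else 80))&(C[...,2]>lo)&(C[...,2]<hi)
    if hi>90: m&=C[...,0]<525
    q=C[m][:,:2].astype(np.float32)
    if len(q): print(n,len(q),cv2.minAreaRect(q),np.median(C[m][:,2]))
```

```text
2.4 [453.7 -20.9 214. ] [180.    0.   -2.3] [ -4.1   7.4 104.3  -0.   68.3  88.3] [ 0.1 -0.5  0.6]
[523.1 -23.9 385.5] [165.8  -0.1 -92.3]
cover_handle [ 15.3 137.1] 0.61 [535.4 152.4 158.9]
cover_handle [313.1 219.6] 0.58 [473.9 -17.4 132.5]
plunger_cover [127.8 137.5] 0.86 [531.4 102.1 119.3]
plunger_cover [315.8 197.9] 0.76 [487.8 -19.7 132.6]
plunger_cover [146.6 300.7] 0.55 [388.  141.1  46.6]
index_fixture [313.7 122.9] 0.69 [535.6 -19.7  85.3]
bar 1709 ((472.94635009765625, -17.503265380859375), (13.461260795593262, 53.9132194519043), 87.20902252197266) 132.18442004774008
roof 7672 ((472.9148864746094, -17.14261817932129), (55.20271301269531, 88.34599304199219), 86.93838500976562) 102.6783337144785
base 11105 ((495.155517578125, -17.9532470703125), (131.10321044921875, 161.0575714111328), 87.2421875) 12.666910927937806
```

View pics/w1.png

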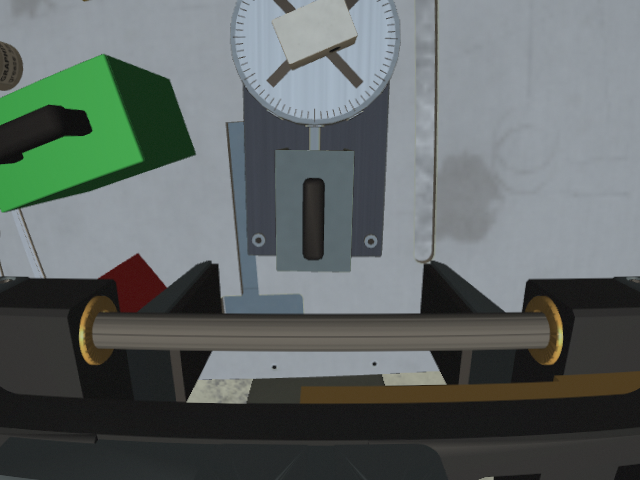

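The grey cover sits at (313,210) px with its bar at (314,218), close to square with the tool. The bar measures (473,-17) with its top at 132, as expected.

Emit:
{"method": "move_arm", "body": {
  "plan": [
    [[1.9,0.4,0],-0.4,0],
    [[0,0,-3],0,0],
    [[0,0,-3],0,0],
    [[0,0,-2.5],0,0],
    [[0,0,-2],0,0]
  ]
}}

```text
time_s: 3.1
ee_pos: [472.1, -17.7, 107.6]
ee_rot: [180.0, 0.1, -2.9]
force: [0.1, 0.4, -0.0]
gripper_width: 91.2
gripper_force: 0.0
```

Emit:
{"method": "move_arm", "body": {
  "plan": [
    [[0,0,0],0,0.5],
    [[0,0,0],0,1],
    [[0,0,0],0,1],
    [[0,0,0],0,1],
    [[0,0,0],0,1]
  ],
  "squeeze": 30
}}

```text
time_s: 3.6
ee_pos: [473.3, -16.9, 109.9]
ee_rot: [180.0, -0.1, -2.8]
force: [0.0, 0.6, -0.4]
gripper_width: 54.5
gripper_force: 0.0
```

Emit:
{"method": "move_arm", "body": {
  "plan": [
    [[0,0,0],0,1],
    [[0,0,0],0,1],
    [[0,0,0],0,1],
    [[0,0,0],0,1],
    [[0,0,0],0,1]
  ]
}}

```text
time_s: 4.1
ee_pos: [472.8, -16.8, 108.9]
ee_rot: [180.0, 0.0, -2.8]
force: [-0.1, -0.5, 0.4]
gripper_width: 14.1
gripper_force: 0.5
```

Width 14.1 mm matches the bar. I'll let the grip build, then lift slowly.

Emit:
{"method": "move_arm", "body": {
  "plan": [
    [[0,0,0],0,1],
    [[0,0,0],0,1],
    [[0,0,0],0,1],
    [[0,0,0.5],0,1],
    [[0,0,1],0,1]
  ]
}}

```text
time_s: 4.6
ee_pos: [471.9, -16.8, 123.7]
ee_rot: [180.0, 0.1, -2.8]
force: [0.1, -0.3, -2.1]
gripper_width: 13.9
gripper_force: 30.0
```

Emit:
{"method": "move_arm", "body": {
  "plan": [
    [[0,0,1.5],0,1],
    [[0,0,1.5],0,1],
    [[0,0,1.5],0,1],
    [[0,0,1.5],0,1],
    [[0,0,1.5],0,1]
  ]
}}

```text
time_s: 5.1
ee_pos: [472.7, -16.8, 200.3]
ee_rot: [180.0, -0.0, -2.8]
force: [0.4, -0.3, -1.4]
gripper_width: 14.1
gripper_force: 30.0
```

Emit:
{"method": "move_arm", "body": {
  "plan": [
    [[0,0,1.5],0,1],
    [[0,0,1],0,1],
    [[0,0,0.5],0,1],
    [[0,0,0],0,1],
    [[0,0,0],0,1]
  ]
}}

```text
time_s: 5.6
ee_pos: [472.4, -16.8, 228.5]
ee_rot: [180.0, 0.1, -2.8]
force: [-0.5, -0.6, -2.1]
gripper_width: 14.3
gripper_force: 30.0
```

Run:
```python
from h import *
np.set_printoptions(precision=1,suppress=True)
p=env.grab_frame("side"); save(p,"s2")
cv2.imwrite("pics/s2c.png",cv2.resize(p["frame"][120:360,200:520,::-1],None,fx=2,fy=2))
C=cloud(p); q=C[(abs(C[...,0]-475)<130)&(C[...,1]<-200)&(C[...,1]>-380)&(C[...,2]>4)]; print("over park:",len(q), q.max(0) if len(q) else '')
```

```text
over park: 0
```

View pics/s2c.png

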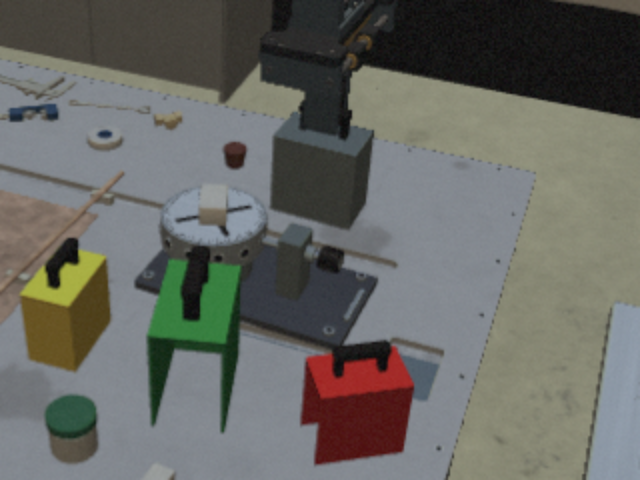

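The cover hangs level in the gripper, clear of the pillar; the knob is exposed at crop (328,257). The parking place is bare. Moving sideways.

Emit:
{"method": "move_arm", "body": {
  "plan": [
    [[0,-2,0],0,1],
    [[0,-3.5,0],0,1],
    [[0,-3.5,0],0,1],
    [[0,-3.5,0],0,1],
    [[0,-3.5,0],0,1]
  ]
}}

```text
time_s: 6.15
ee_pos: [472.3, -178.0, 228.2]
ee_rot: [-180.0, 0.1, -2.8]
force: [0.3, 0.2, -2.0]
gripper_width: 14.0
gripper_force: 30.0
```

Emit:
{"method": "move_arm", "body": {
  "plan": [
    [[0,-3.5,0],0,1],
    [[0,-3.5,0],0,1],
    [[0,-2.5,0],0,1],
    [[0,-1.5,0],0,1],
    [[0,0,-2],0,1]
  ]
}}

```text
time_s: 6.65
ee_pos: [474.2, -289.4, 210.4]
ee_rot: [179.8, -0.3, -2.9]
force: [0.6, 1.2, -2.5]
gripper_width: 13.7
gripper_force: 30.0
```

Emit:
{"method": "move_arm", "body": {
  "plan": [
    [[0,0,-3],0,1],
    [[0,0,-3],0,1],
    [[0,0,-2.5],0,1],
    [[0,0,-1.5],0,1],
    [[0,0,-0.7],0,1]
  ]
}}

```text
time_s: 7.15
ee_pos: [471.7, -285.5, 99.9]
ee_rot: [-179.9, 0.2, -2.8]
force: [-0.5, 0.2, -2.3]
gripper_width: 14.0
gripper_force: 30.0
```

Emit:
{"method": "move_arm", "body": {
  "plan": [
    [[0,0,-0.1],0,1],
    [[0,0,-0.1],0,1],
    [[0,0,0],0,1]
  ]
}}

```text
time_s: 7.45
ee_pos: [473.4, -287.0, 100.9]
ee_rot: [179.9, -0.1, -2.8]
force: [-0.1, -0.6, -1.6]
gripper_width: 14.0
gripper_force: 30.0
```

Emit:
{"method": "move_arm", "body": {
  "plan": [
    [[0,0,-0.1],0,1],
    [[0,0,-0.1],0,1],
    [[0,0,0],0,1]
  ]
}}

```text
time_s: 7.75
ee_pos: [472.8, -286.8, 98.1]
ee_rot: [180.0, -0.0, -2.8]
force: [0.1, 0.3, -1.6]
gripper_width: 13.6
gripper_force: 30.0
```

Emit:
{"method": "move_arm", "body": {
  "plan": [
    [[0,0,-0.1],0,1],
    [[0,0,0],0,1]
  ]
}}

```text
time_s: 7.95
ee_pos: [472.8, -286.8, 97.0]
ee_rot: [180.0, -0.0, -2.8]
force: [-0.6, 0.4, -2.0]
gripper_width: 14.1
gripper_force: 30.0
```

Emit:
{"method": "move_arm", "body": {
  "plan": [
    [[0,0,-0.1],0,1],
    [[0,0,0],0,1]
  ]
}}

```text
time_s: 8.15
ee_pos: [472.9, -286.9, 97.0]
ee_rot: [180.0, -0.0, -2.8]
force: [-1.0, 0.4, 4.1]
gripper_width: 13.6
gripper_force: 30.0
```

Contact at the expected height. Release and rise.

Emit:
{"method": "move_arm", "body": {
  "plan": [
    [[0,0,0],0,0.6],
    [[0,0,0],0,0.3],
    [[0,0,0],0,0],
    [[0,0,0],0,0],
    [[0,0,0],0,0]
  ]
}}

```text
time_s: 8.65
ee_pos: [472.7, -286.8, 95.8]
ee_rot: [-180.0, 0.0, -2.8]
force: [-0.5, 0.1, -0.4]
gripper_width: 50.7
gripper_force: 0.0
```

Emit:
{"method": "move_arm", "body": {
  "plan": [
    [[0,0,2],0,0],
    [[0,0,4],0,0],
    [[0,0,4],0,0],
    [[0,4,3],0,0],
    [[0,4,0],0,0]
  ]
}}

```text
time_s: 9.15
ee_pos: [475.2, -207.6, 230.5]
ee_rot: [179.8, -0.5, -3.0]
force: [0.8, 0.7, -0.0]
gripper_width: 90.0
gripper_force: 0.0
```

Emit:
{"method": "move_arm", "body": {
  "plan": [
    [[-1,4,0],0,0],
    [[-1.5,4,0],0,0],
    [[-1.5,4,0],0,0],
    [[-1.5,4,0],0,0],
    [[0,3,0],0,0]
  ]
}}

```text
time_s: 9.65
ee_pos: [415.6, -15.0, 226.1]
ee_rot: [-180.0, 0.0, -2.8]
force: [0.5, -0.5, -0.4]
gripper_width: 90.9
gripper_force: 0.0
```

Emit:
{"method": "move_arm", "body": {
  "plan": [
    [[0,0,0],0,0],
    [[0,0,0],0,0]
  ]
}}

```text
time_s: 9.85
ee_pos: [417.9, -16.6, 226.1]
ee_rot: [180.0, -0.0, -2.7]
force: [0.2, -0.1, 0.1]
gripper_width: 90.9
gripper_force: 0.0
```

Run:
```python
from h import *
np.set_printoptions(precision=1,suppress=True)
s=env.state(); print(s["time_s"],s["ee_pos"],s["ee_rot"])
p=env.grab_frame("wrist")
t=env.grab_frame("top")
a=p["frame"][...,::-1][:, :]; b=cv2.resize(t["frame"][180:350,220:460,::-1],(640,453))
cv2.imwrite("pics/w3.png",cv2.resize(a,(640,480))); 
C=cloud(t); q=C[(abs(C[...,0]-475)<80)&(abs(C[...,1]+287)<60)&(C[...,2]>80)]
print("parked", q.min(0),q.max(0),cv2.minAreaRect(q[q[:,2]<110][:,:2].astype(np.float32)))
for l in("plunger_knob",):
    for q in env.landmark_of(p,l)[:3]: print(l,np.array(q["point"]),round(q["score"],2),px2w(p,q["point"]),px2w(p,q["point"],80))
C=cloud(p)
for lo,hi,x0,x1,n in((86,96,420,466,'knobtop'),(96,108,470,525,'pillar'),(86,108,430,525,'all'),(8,16,380,560,'base')):
    m=(C[...,0]>x0)&(C[...,0]<x1)&(abs(C[...,1]+17)<(40 if lo>50 else 80))&(C[...,2]>lo)&(C[...,2]<hi)
    q=C[m]
    if len(q): print(n,len(q),cv2.minAreaRect(q[:,:2].astype(np.float32)),np.median(q[:,2]),q[:,2].max())
```

```text
9.85 [417.9 -16.6 226.1] [180.   -0.   -2.7]
parked [ 428.5 -312.8   80.2] [ 518.3 -256.1  127.8] ((473.4700927734375, -285.5035095214844), (55.80558395385742, 87.72376251220703), 87.25959014892578)
plunger_knob [313.9 182.3] 0.93 [455.6 -13.7  81.9] [455.4 -13.6  80. ]
all 1926 ((495.2842102050781, -17.73242950439453), (38.06864929199219, 26.96930694580078), 87.42266082763672) 90.48015930911743 93.56784532788947
base 15945 ((488.5464172363281, -17.6861572265625), (131.0166015625, 149.2501220703125), 87.17428588867188) 12.697272706127478 15.983315848748589
```

View pics/w3.png

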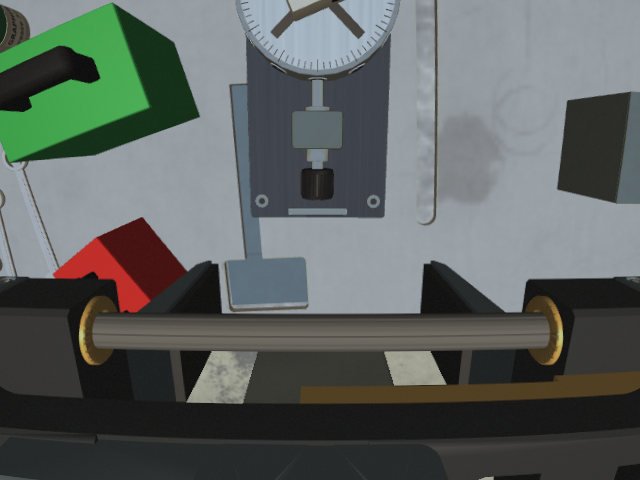

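The cover stands upright in the free area (centre 473,-286). The knob is at (317,183) px and the pillar at (317,130). From the pillar centre and a yaw of -2.8° the knob lies at (453,-16,68), and the network agrees. Descending.

Emit:
{"method": "move_arm", "body": {
  "plan": [
    [[3.4,0.1,0],0,0],
    [[0,0,-4],0,0],
    [[0,0,-4],0,0],
    [[0,0,-4],0,0],
    [[0,0,-3],0,0]
  ]
}}

```text
time_s: 10.5
ee_pos: [450.9, -16.9, 73.7]
ee_rot: [180.0, 0.1, -2.9]
force: [0.4, 0.3, -0.3]
gripper_width: 91.3
gripper_force: 0.0
```

Emit:
{"method": "move_arm", "body": {
  "plan": [
    [[0,0,-1.7],0,0],
    [[0,0,-1],0,0],
    [[0,0,0],0,0],
    [[0,0,0],0,0.5],
    [[0,0,0],0,1]
  ],
  "squeeze": 50
}}

```text
time_s: 11.0
ee_pos: [452.8, -16.0, 50.0]
ee_rot: [180.0, -0.1, -2.8]
force: [-0.2, 0.4, 0.0]
gripper_width: 78.1
gripper_force: 0.0
```

Emit:
{"method": "move_arm", "body": {
  "plan": [
    [[0,0,0],0,1],
    [[0,0,0],0,1],
    [[0,0,0],0,1],
    [[0,0,0],0,1],
    [[0,0,0],0,1]
  ]
}}

```text
time_s: 11.5
ee_pos: [451.8, -15.7, 49.1]
ee_rot: [180.0, -0.0, -2.8]
force: [-0.1, -0.4, -0.5]
gripper_width: 38.2
gripper_force: 0.0
```

Emit:
{"method": "move_arm", "body": {
  "plan": [
    [[0,0,0],0,1],
    [[0,0,0],0,1],
    [[0,0,0],0,1],
    [[0,0,0],0,1],
    [[0,0,0],0,1]
  ]
}}

```text
time_s: 12.0
ee_pos: [451.8, -15.3, 49.0]
ee_rot: [-180.0, 0.0, -2.8]
force: [0.0, 5.7, -0.1]
gripper_width: 25.1
gripper_force: 50.0
```

Gripped at 25 mm with a small side load. Pulling.

Emit:
{"method": "move_arm", "body": {
  "plan": [
    [[-0.3,0.03,0],0,1],
    [[-0.4,0.02,0],0,1],
    [[-0.4,0.02,0],0,1],
    [[-0.4,0.02,0],0,1],
    [[0,0,0],0,1]
  ]
}}

```text
time_s: 12.5
ee_pos: [439.4, -14.7, 49.0]
ee_rot: [-180.0, -0.3, -2.8]
force: [7.0, 4.2, -9.1]
gripper_width: 25.0
gripper_force: 50.0
```

Emit:
{"method": "move_arm", "body": {
  "plan": [
    [[-0.2,0.01,0],0,1],
    [[-0.2,0.01,0],0,1],
    [[0,0,0],0,1]
  ]
}}

```text
time_s: 12.8
ee_pos: [436.1, -14.5, 49.0]
ee_rot: [-180.0, -0.4, -2.8]
force: [8.2, 4.4, -8.7]
gripper_width: 25.0
gripper_force: 50.0
```

Emit:
{"method": "move_arm", "body": {
  "plan": [
    [[-0.1,0.01,0],0,1],
    [[0,0,0],0,1]
  ]
}}

```text
time_s: 13.0
ee_pos: [435.3, -14.5, 49.0]
ee_rot: [-180.0, -0.4, -2.8]
force: [7.3, 3.8, -10.1]
gripper_width: 25.1
gripper_force: 50.0
```

Emit:
{"method": "move_arm", "body": {
  "plan": [
    [[-0.2,0.01,0],0,1],
    [[0,0,0],0,1]
  ]
}}

```text
time_s: 13.2
ee_pos: [433.4, -14.4, 49.0]
ee_rot: [-180.0, -0.4, -2.8]
force: [8.9, 4.5, -9.0]
gripper_width: 25.1
gripper_force: 50.0
```

Emit:
{"method": "move_arm", "body": {
  "plan": [
    [[-0.15,0.01,0],0,1],
    [[0,0,0],0,1]
  ]
}}

```text
time_s: 13.4
ee_pos: [432.1, -14.3, 49.0]
ee_rot: [-180.0, -0.5, -2.8]
force: [8.4, 4.1, -10.4]
gripper_width: 25.0
gripper_force: 50.0
```

Emit:
{"method": "move_arm", "body": {
  "plan": [
    [[-0.1,0,0],0,1],
    [[0,0,0],0,1]
  ]
}}

```text
time_s: 13.6
ee_pos: [431.9, -14.3, 49.0]
ee_rot: [-180.0, -0.6, -2.8]
force: [10.9, 4.1, -12.8]
gripper_width: 25.0
gripper_force: 50.0
```

Run:
```python
from h import *
np.set_printoptions(precision=1,suppress=True)
s=env.state(); print(s["time_s"],s["ee_pos"],s["ee_rot"],s["force"],s["torque"])
p=env.grab_frame("wrist")
cv2.imwrite("pics/w4.png",cv2.resize(p["frame"][0:480,160:480,::-1],(400,600)))
```

```text
13.6 [431.9 -14.3  49. ] [-180.    -0.6   -2.8] [ 10.9   4.1 -12.8] [ 0.8 -1.6  0. ]
```

View pics/w4.png

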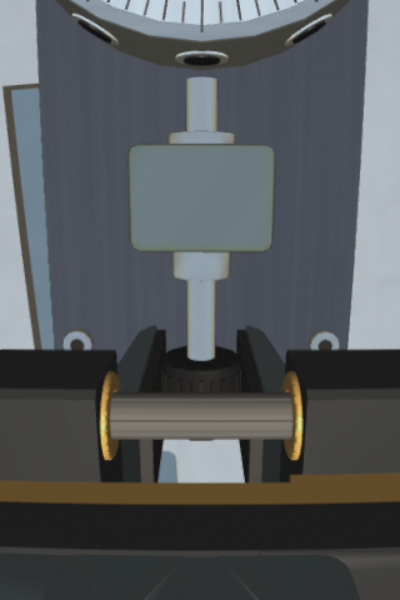

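The pin tip, at (202,80) in the crop, stands clear of the seat hole at (202,58). TCP travel is 19.9 mm and has just stalled with the force rising, so the plunger is at its stop. One small preload step follows, then I'll hold.

Emit:
{"method": "move_arm", "body": {
  "plan": [
    [[-0.1,0,0],0,1],
    [[0,0,0],0,1],
    [[0,0,0],0,1],
    [[0,0,0],0,1]
  ]
}}

```text
time_s: 14.05
ee_pos: [431.9, -14.3, 49.1]
ee_rot: [-180.0, -0.7, -2.8]
force: [12.7, 4.6, -15.2]
gripper_width: 25.0
gripper_force: 50.0
```

```bash
python3 -c "
from workcell import env
print(env.job_done())"
```

```text
the job is handed in; nothing more can be done
None
```

The job is handed in at about 14 s: the grey cover stands upright on the bare worktop near (473, -286) mm, and the arm is holding the knob against its stop (19.9 mm of TCP travel) with the pin visibly out of its seat; the bystanders were not re-checked at the end, but no move went near them.

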